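Turn a drained loaf tin the right way up on the turning chute and clamp it for filling

ROBOT

A 7-joint arm with a two-finger parallel gripper is mounted at the origin on the work surface; the furniture and walls round the work are solid. World frame = base frame: x ahead of the robot, y to its left, z up, the work surface at z = 0. Lengths are in m, angles in rad, forces in N, time in s.
With the tool pointing down it reaches from about 0.4 to 0.875 m from the base axis. Payload 19.3 kg.
Tool frame: the origin (TCP) lies on the centre line of the jaws, within the pads' length; the fingertips stand 14 mm ahead of it and the grasp point (between the pads) lies 5 mm behind it (bot.tip_extent is the distance from the TCP to the fingertips, in m); z points along the fingers, y is the line along which they close (so a half turn about z gives the same grasp; the last joint's range is limited). The gripper opens to 85 mm and grips with 20 to 120 N. Pads are 22 mm wide; open, the fingers measure 114 mm over their backs; the gripper's body (76 mm by 85 mm) begins 54 mm behind the grasp point. The pads swing forward as they close: fully open they stand 13 mm farther back than shut.
Start: joints at [-1.396, 0.521, -0.036, 1.599, 0.021, 1.021, -0.113], TCP at [0.151, 0.606, 0.245] pointing down, gripper open.
Joint ranges: [-2.91, 2.91], [-0.3, 2.13], [-1.5, 1.42], [0.17, 2.43], [-1.26, 4.41], [0.16, 1.93], [-2.52, 2.52]. Speed limits (rad/s): [1.89, 1.89, 2.39, 2.39, 3.01, 3.01, 3.01].

INTERFACE

Orientations are given as [roll, pitch, yaw] about the fixed x, y, z axes, in that order (R = Rz(yaw) Ry(pitch) Rx(roll)).
In Python, from workcell import monitor, grab_frame, camera_model, bot gives the robot as it stands.
- The arm moves only by the tool move_arm, never from a script. Its argument "moves" is a list of rows, each a list of 4 numbers: the shift along the world's x, y, z in mm, then the turn about the world's z in rad. A call has 1 to 12 rows; each row is the pose to reach, as a shift and turn from the pose commanded when the call began; what a row does not reach only later rows make up. A row lasts 1/8 s, in which the tool goes at most 62.5 mm and 10.7 degrees, less where a joint would pass 70% of its speed; a pose out of reach is approached as far as the arm can. A call with a gripper value outside its range is refused whole. "gripper" is the opening, from 0 (shut) to 1 (fully open), set as the call begins (left out, the last holds). The fingers move at their own pace and stop on an object; "newtons" is the grip in N (left out, the last holds). Time passes only in rows, so rows that repeat a pose let the fingers close. It gives the time, the measured TCP pose, the force, the opening and the grip force at its end, in the units of the state.
- monitor.observe(): the state, without advancing time (a new reading comes with each control period).
- grab_frame(name): name is "side" or "top"; returns the picture (480x640x3 uint8, blue, green, red); there is no depth.
- camera_model(name): a dict with "vfov" (degrees; the focal length in pixels is half the picture's height over the tangent of half this angle, whatever the lens; pixels are square), "cx", "cy" (the principal point, pixels), "k1" (the pictures are not rectified: a ray, as slopes to the right and down, at radius r is drawn at 1 + k1 r^2 times it, then the intrinsics apply), "R" (3x3) and "t" (3): a world point X has camera coordinates R X + t. Camera axes: x right, y down, z forward; pixel columns grow to the right and rows downward; lengths in m; the calibration is good to about 2 mm. A picture is of the moment at which its call begins. camera_model takes no time and is no camera call.
- bot.job_done(): hands the job in; it is judged then, once.
The state is a dict: "clock": time; "qpos": joint angles; "qd": joint speeds; "joint_efforts": joint torques, N m; "position": TCP position; "tool_rot": TCP orientation; "force": force on the tool from outside, world axes, zero at the start; "moment": the same for the moment, N m; "grip_width": finger opening in m; "finger_force": force on a finger pad.
Only numpy, scipy, OpenCV 4.12 (cv2) and the standard library are available. Lean on these libraries where they do the work, as an engineer would, in place of code of your own. Each camera call takes 0.05 s, during which the arm holds its last target. There are 200 camera calls.

TASK

Turn the longer of the two loaf tins the right way up on the turning chute: pull the chute's sliding jaw wide open, then let the tin go on the ramp so that it slides off the lip by itself, tips over and comes to lie open side up, flat on the bed. Then slide the jaw in until it presses the tin squarely and snugly against the fence, without crushing the tin, and leave it clamped there ready for filling. Do not disturb the short tin, the spice jar, the sugar shaker or the milk carton.

Things in the scene. Friction and masses are not known exactly. Their poses are not given: they have to be found in the camera images.
- chute: Turning chute of bare sheet steel, fixed. Origin: its middle, on the worktop; x points from the bed to the ramp, y to the fence. Bed plate 316 mm long, 204 wide at the jaw, 108 at the ramp, its top 10 mm above the worktop. Ramp at 45 degrees over a steep apron; at the far end of the bed an end stop 16 mm high at x -152 mm. Fence on the +y side, sliding jaw on the -y side of the bed.
- ramp_lip (a point): Middle of the ramp's lower lip, on its upper face, 120 mm above the worktop; axes as the chute's. The ramp, plain sheet 86 mm wide, 100 mm long, no side walls, climbs from here along (+x, +z) at 45 degrees to its top edge 191 mm above the worktop.
- fence_foot (a point): Foot of the fence's face, on the bed, 10 mm above the worktop, across from the jaw's middle; axes as the chute's (y into the fence). The fence is a straight sheet 168 mm long, 40 mm high, its face looking to -y. A long tin held against it has its centre at y -31 mm here.
- jaw (a joint): Sliding jaw: the gap between its face (pad not pressed in) and the fence in m, 0 to 0.112 (fully open). It slides along the chute's y axis with about 4 N of friction and stays where it is left. A long tin coming off the ramp needs 0.1 or more; it may land 25 mm off the middle and turned by 0.3 rad.
- jaw_pad: The jaw's sprung face pad, aluminium, 92 x 8 x 30 mm, its top 41 mm above the worktop: it yields up to 3 mm (about 1 to 5 N), so that a clamped tin reads a gap of 59 to 62 mm. This entry's origin is no visible point: it lies at the chute's origin when the gap is 0 and shifts along the chute's -y by the gap.
- jaw_grip (a point): Middle of the part of the jaw's upright black grip to pinch, 62 mm above the worktop. The grip is 30 mm (chute x) by 12 mm (chute y), its top 77 mm above the worktop; its middle is 46 mm behind the jaw's face. Above 42 mm only the grip stands there; the fence's top is 53 mm up.
- long_tin: Straight-sided dark steel loaf tin, 110 (x) x 62 (y) x 34 mm, about 0.11 kg, upside down at the start. Origin: centre of the open rim's plane (34 mm above its base); x along its length, z from the open rim to the closed base. Laid upside down on the ramp, square, long side down the slope, its centre 20 to 50 mm up from the lip, it slides off when let go and turns over, open side up.
- short_tin: The same tin but 72 x 62 x 34 mm, also upside down; a bystander. Origin as for the long tin.
- vanilla_jar: Spice jar with a dark cap, 44 mm across, 105 mm high, upright; bystander. Origin at its foot. It or the sugar shaker stands close to a corner of the long tin.
- sugar_shaker: Clear sugar shaker with a white top, 44 mm across, 90 mm high, upright; bystander. Origin at its foot.
- milk_carton: Milk carton 69 (x) x 100 (y) x 182 mm, upright, between the tins and the ramp; bystander. Origin at its foot.
Not all that is in view belongs to the job. What is shaped like the long_tin but blue or turquoise is not meant.

How it is judged:
By the outcome, as a careful person would: the job done as asked, in the order asked, and still so for the second after the job is handed in, with the robot touching nothing.
It also fails if it takes over 64 s, if anything falls off the work surface, if the arm or the gripper's body presses on something with over 40 N, if the wrist force passes 120 N, or if a joint passes its speed limit or range.

## Working session

There is one attempt and no reset: what is moved stays moved. The work goes in short steps, Python scripts to look and compute and a tool call to move; the robot and the scene stay as the last step left them, time stands still between calls to the robot, and variables do not carry over. Pictures are saved under pics/ and viewed, at most 10 in all, crops included, and the job is handed in when it is done.

Besides the shell and the picture viewer there is one more tool, called after "Request:" in YAML: its name, and indented under it one key for each argument. move_arm: Moves the arm, as the interface text tells. Its arguments: {"type":"object","properties":{"moves":{"type":"array","items":{"type":"array","items":{"type":"number"}}},"gripper":{"type":"number"},"newtons":{"type":"number"}},"required":["moves"]}

```bash
mkdir -p pics
python3 - <<'E'
from workcell import monitor, grab_frame, camera_model, bot
import cv2
for n in("top","side"):
    cv2.imwrite(f"pics/{n}0.png",grab_frame(n)); print(n,camera_model(n))
s=monitor.observe();print(s['clock'],s['position'],s['tool_rot'],s['grip_width'],bot.tip_extent)
E
```

```text
top {'vfov': 54.07513233084782, 'cx': 319.877146004847, 'cy': 242.36994198696655, 'k1': -0.04975727152568594, 'R': array([[ 0.02213653, -0.99965691,  0.01400141],
       [-0.99772026, -0.02298236, -0.06345151],
       [ 0.06375153, -0.0125649 , -0.9978867 ]]), 't': array([0.10753874, 0.49405871, 1.36694696])}
side {'vfov': 55.29089838126915, 'cx': 324.75883935873503, 'cy': 238.22350897762007, 'k1': -0.02024943312140832, 'R': array([[ 0.92289929, -0.38441273, -0.02199433],
       [-0.24411965, -0.53999697, -0.80548673],
       [ 0.29776248,  0.74875238, -0.59220552]]), 't': array([-0.4025593 ,  0.27528444,  0.80840632])}
0.1 [0.15144582 0.60609532 0.24478357] [-3.14059997e+00  8.96635600e-05  2.89681645e+00] 0.08580336225416593 0.014
```

View pics/top0.png

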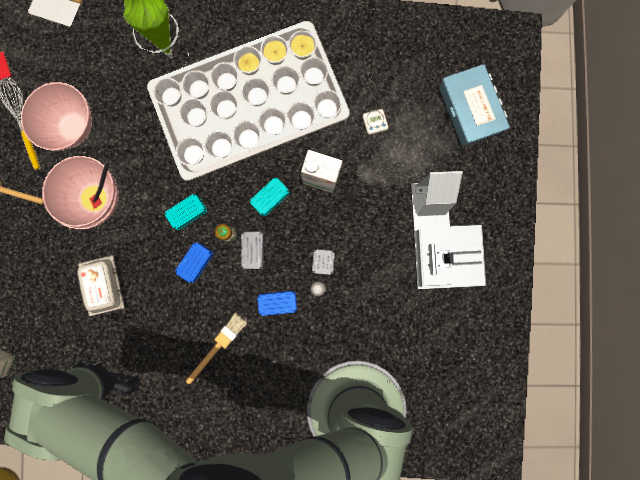

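View pics/side0.png

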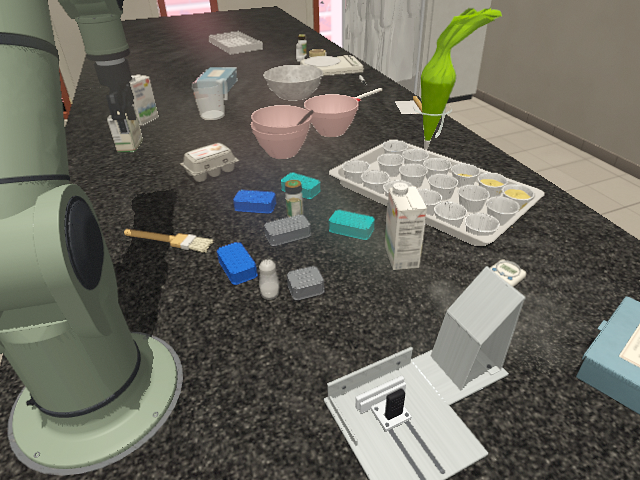

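The top view shows the long grey tin at about (252,250), the jar with its dark cap at (224,232), the short tin at (322,262), the shaker at (318,289) and the carton at (322,170). The chute's bed is at about (450,257), its ramp at (437,193) and the jaw grip at (447,258).

```bash
cat > h.py <<'E'
import numpy as np, cv2
from workcell import monitor, grab_frame, camera_model, bot
def cam(n):
    c=camera_model(n); return c, 240/np.tan(np.radians(c['vfov'])/2)
def ray(n,p):
    c,f=cam(n); d=np.array([(p[0]-c['cx'])/f,(p[1]-c['cy'])/f]); u=d.copy()
    for _ in range(20): u=d/(1+c['k1']*(u@u))
    R=np.array(c['R']); return -R.T@c['t'], R.T@np.array([*u,1])
def plane(n,p,z):
    o,d=ray(n,p); return o+d*(z-o[2])/d[2]
def proj(n,X):
    c,f=cam(n); q=np.array(c['R'])@np.asarray(X)+c['t']; u=q[:2]/q[2]; u=u*(1+c['k1']*(u@u)); return u*f+[c['cx'],c['cy']]
def tri(a,b):  # top pixel, side pixel
    o1,d1=ray('top',a); o2,d2=ray('side',b)
    s=np.linalg.lstsq(np.c_[d1,-d2],o2-o1,rcond=None)[0]
    p,q=o1+s[0]*d1,o2+s[1]*d2; return (p+q)/2,np.linalg.norm(p-q)
E
python3 - <<'E'
import cv2
t=cv2.imread('pics/top0.png');s=cv2.imread('pics/side0.png')
a=cv2.resize(t[165:295,400:500],None,fx=4.5,fy=4.5,interpolation=cv2.INTER_CUBIC)
b=cv2.resize(t[215:285,205:275],None,fx=5,fy=5,interpolation=cv2.INTER_CUBIC)
c=cv2.copyMakeBorder(b,0,a.shape[0]-b.shape[0],0,0,cv2.BORDER_CONSTANT)
cv2.imwrite('pics/c1.png',cv2.hconcat([a[:600],c[:min(600,a.shape[0])]]))
d=cv2.resize(s[255:480,310:540],None,fx=2.6,fy=2.6,interpolation=cv2.INTER_CUBIC)
cv2.imwrite('pics/c2.png',d)
E
```

```text
(no output)
```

View pics/c1.png

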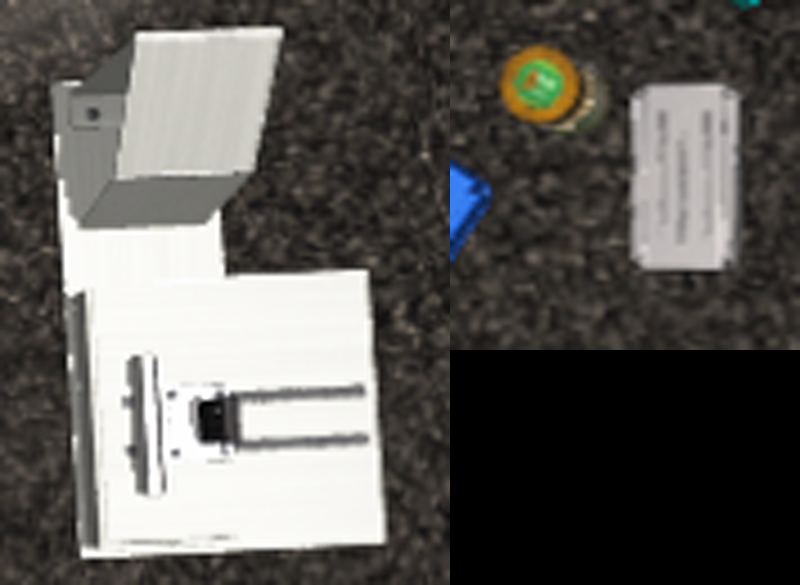

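View pics/c2.png

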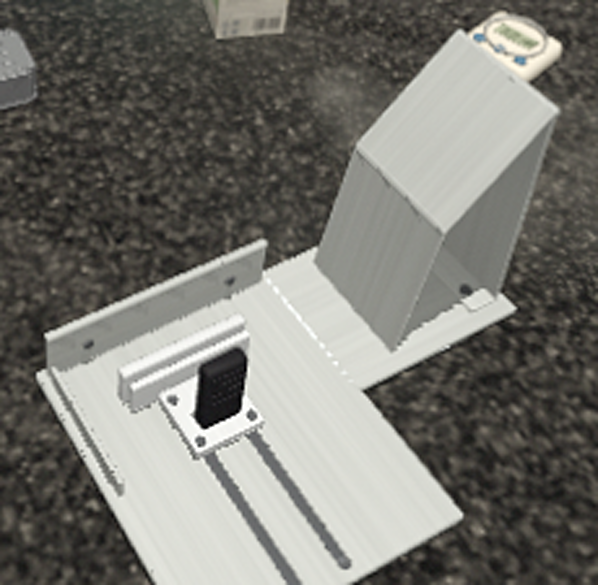

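The chute crop shows the ramp's lip corners at about (118,180) and (252,172), its top corners at (135,34) and (283,30), and the black grip top at about (212,420). In the side crop the lip corners are at (358,148) and (442,232) and the ramp's top corners at (462,32) and (556,110).

Run:
```python
from h import *
T=lambda x,y:np.array([(x+.5)/4.5-.5+400,(y+.5)/4.5-.5+165])
S=lambda x,y:np.array([(x+.5)/2.6-.5+310,(y+.5)/2.6-.5+255])
np.set_printoptions(precision=4,suppress=True)
tp=dict(lipL=(118,180,.12),lipR=(252,172,.12),topL=(135,34,.191),topR=(283,30,.191),bedNL=(82,555,.01),bedNR=(385,543,.01),bedFR=(367,270,.01),apL=(82,227,.01),apR=(212,222,.01))
for k,(x,y,z) in tp.items(): print('top',k,plane('top',T(x,y),z))
sp=dict(lipL=(358,148,.12),lipR=(442,232,.12),topL=(462,32,.191),topR=(556,110,.191),bedFR=(462,517,.01),bedNL=(38,373,.01),apL=(316,264,.01),apR=(395,349,.01),gripL=(203,356,.077),gripR=(240,350,.077),gripmidlow=(215,425,.042))
for k,(x,y,z) in sp.items(): print('side',k,plane('side',S(x,y),z))
for k in('lipL','lipR','topL','topR','bedFR'): print(k,*tri(T(*tp[k][:2]),S(*sp[k][:2])))
# tin
im=cv2.imread('pics/top0.png'); hsv=cv2.cvtColor(im,cv2.COLOR_BGR2HSV)
for n,(x0,x1,y0,y1) in dict(long=(236,270,222,280),short=(306,340,242,280)).items():
    m=((hsv[y0:y1,x0:x1,2]>105)&(hsv[y0:y1,x0:x1,1]<60)).astype('uint8')
    m=cv2.morphologyEx(m,cv2.MORPH_OPEN,np.ones((3,3)))
    c=max(cv2.findContours(m,0,2)[0],key=cv2.contourArea)+[x0,y0]
    P=np.array([plane('top',p[0],.034)[:2] for p in c],np.float32)
    print(n,cv2.minAreaRect(P),cv2.boundingRect(c))
for n,p in dict(jar=(541-450,85,.105),).items(): print(n,plane('top',((p[0])/5+205,p[1]/5+215),p[2]))
print('shaker',plane('top',(318,288),.09))
```

```text
top lipL [ 0.5953 -0.1685  0.12  ]
top lipR [ 0.6024 -0.2512  0.12  ]
top topL [ 0.6702 -0.161   0.191 ]
top topR [ 0.6751 -0.2478  0.191 ]
top bedNL [ 0.3639 -0.173   0.01  ]
top bedNR [ 0.3756 -0.3744  0.01  ]
top bedFR [ 0.5561 -0.3622  0.01  ]
top apL [ 0.58  -0.171  0.01 ]
top apR [ 0.5855 -0.2579  0.01  ]
side lipL [ 0.5957 -0.1721  0.12  ]
side lipR [ 0.6011 -0.2527  0.12  ]
side topL [ 0.6679 -0.1668  0.191 ]
side topR [ 0.6723 -0.2483  0.191 ]
side bedFR [ 0.5537 -0.3643  0.01  ]
side bedNL [ 0.3629 -0.1745  0.01  ]
side apL [ 0.5787 -0.1714  0.01  ]
side apR [ 0.5873 -0.2527  0.01  ]
side gripL [ 0.4416 -0.2461  0.077 ]
side gripR [ 0.4639 -0.2513  0.077 ]
side gripmidlow [ 0.4387 -0.2705  0.042 ]
lipL [ 0.5966 -0.1697  0.1172] 0.0019719475830177516
lipR [ 0.6026 -0.2516  0.1183] 0.00035966659598112607
topL [ 0.6717 -0.1625  0.1864] 0.0011061535620055759
topR [ 0.6745 -0.2476  0.1897] 0.0019181185501217736
bedFR [ 0.5561 -0.3632  0.0064] 0.0009459202749606939
long ((0.46374598145484924, 0.3162110447883606), (0.10453832149505615, 0.06087633594870567), 1.7214077711105347) (241, 232, 22, 37)
short ((0.4350191652774811, 0.10875162482261658), (0.0615132711827755, 0.0693712830543518), 86.5585708618164) (312, 250, 23, 25)
jar [0.5082 0.3861 0.105 ]
shaker [0.3603 0.122  0.09  ]
```

Run:
```python
from h import *
np.set_printoptions(precision=4,suppress=True)
im=cv2.imread('pics/top0.png'); g=im.max(2)
print(g[250:268,438:458])
im2=cv2.imread('pics/side0.png'); g2=im2.max(2)
m=np.zeros_like(g2); m[385:425,380:412]=(g2[385:425,380:412]<75)
c=max(cv2.findContours(m,0,2)[0],key=cv2.contourArea); print(cv2.boundingRect(c)); 
hl=c[:,0]; 
for n,i in dict(l=hl[:,0].argmin(),r=hl[:,0].argmax(),t=hl[:,1].argmin(),b=hl[:,1].argmax()).items(): print(n,hl[i],plane('side',hl[i],.077),plane('side',hl[i],.042))
for p in [(442.5,254),(442.5,262),(450.5,254),(450.5,262)]: print(p,plane('top',p,.077))
# tin in side view
hs=cv2.cvtColor(im2,cv2.COLOR_BGR2HSV)
m=np.zeros_like(g2); m[208:250,258:318]=((hs[...,2]>85)&(hs[...,1]<45))[208:250,258:318]
m=cv2.morphologyEx(m,cv2.MORPH_OPEN,np.ones((3,3)))
a=cv2.resize(im2[170:305,225:345],None,fx=4.4,fy=4.4,interpolation=cv2.INTER_CUBIC); cv2.imwrite('pics/c3.png',a)
```

```text
[[249 251 231 231 234 243 244 225 226 188 182 202 249 250 250 250 250 250
  249 248]
 [233 254 255 255 255 255 255 254 254 253 212 220 252 245 245 244 244 244
  240 204]
 [116 225 255 255 255 254 254 255 254 229 119 138 234 114 133 132 114 113
  114 114]
 [181 251 255 255 253 163 166 252 225 153  72  67  97  56  68 119 124 129
  118 129]
 [254 254 254 254 161 158  78  15  16  16  19  38  87  71  76 150 193 206
  177 204]
 [254 254 254 254 162 158  15  16  24  27  42  35  82  67  78 180 248 248
  248 247]
 [254 254 254 254 164 160  16  17  21  35  80  34  81  69  80 183 248 249
  248 248]
 [255 255 255 254 163 159  23  15  17  19  11  31  77  72  81 185 250 250
  249 250]
 [254 254 254 254 161 157  49  15  20  22  24  32  76  74  78 183 250 250
  250 250]
 [254 254 254 254 205 159  50  18  22  22  22  28  74  75  64 153 250 250
  250 250]
 [254 254 254 254 254 157  60  15  15  20  15  27  70  76  66 156 251 251
  250 250]
 [255 255 255 255 254 160  86  16  18  21  24  32  59  78  63 148 246 247
  247 246]
 [255 254 254 254 254 206  85  17  26  22  23  25  42  74  65 119 199 207
  219 
[... 161 characters left out ...]
34
  132 136]
 [125 126 254 254 254 254 254 254 254 254 248 166 174 248 189 222 221 216
  212 218]
 [196 198 249 254 254 254 254 254 252 252 251 234 221 250 250 250 250 250
  250 249]
 [254 254 253 246 251 251 251 248 212 208 205 196 226 230 249 249 249 249
  249 249]]
(385, 389, 20, 31)
l [385 412] [ 0.4207 -0.2756  0.077 ] [ 0.4333 -0.2565  0.042 ]
r [404 399] [ 0.4579 -0.2676  0.077 ] [ 0.4727 -0.248   0.042 ]
t [399 389] [ 0.4599 -0.2489  0.077 ] [ 0.4749 -0.2283  0.042 ]
b [388 419] [ 0.4192 -0.2875  0.077 ] [ 0.4318 -0.2691  0.042 ]
(442.5, 254) [ 0.4626 -0.2272  0.077 ]
(442.5, 262) [ 0.4401 -0.2274  0.077 ]
(450.5, 254) [ 0.4631 -0.2501  0.077 ]
(450.5, 262) [ 0.4406 -0.2502  0.077 ]
```

View pics/c3.png

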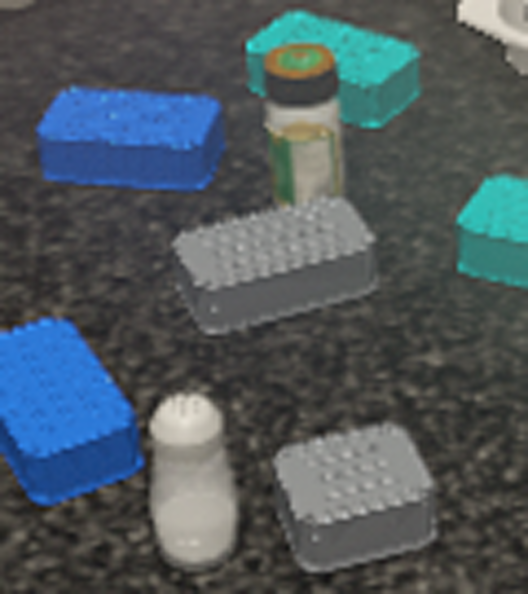

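The side crop shows the long tin's top face with corners at about (172,238), (345,196), (378,243) and (207,287), and the jar behind its far corner.

Run:
```python
from h import *
np.set_printoptions(precision=4,suppress=True)
S=lambda x,y:((x+.5)/4.4-.5+225,(y+.5)/4.4-.5+170)
P=[plane('side',S(*p),.034) for p in [(172,238),(345,196),(378,243),(207,287)]]
print(np.array(P),np.mean(P,0))
print('jar top',plane('side',S(302,59),.105), 'shaker foot',plane('side',S(200,545),0),'jar tri',tri((223,231.8),S(302,59)))
im=cv2.imread('pics/top0.png');print(im[245,236:268].max(1),im[255,236:268].max(1));print(im[226:276,252].max(1))
```

```text
[[0.4109 0.3418 0.034 ]
 [0.5177 0.3416 0.034 ]
 [0.5178 0.2876 0.034 ]
 [0.415  0.2869 0.034 ]] [0.4653 0.3145 0.034 ]
jar top [0.5114 0.3872 0.105 ] shaker foot [0.3572 0.1233 0.    ] jar tri (array([0.5098, 0.3862, 0.1058]), np.float64(0.0023996891232434545))
[ 64  79  70  52  54 119 173 181 182 188 174 164 179 190 172 151 175 192
 193 178 167 183 194 176 181 167 103  62  70  72  68  50] [ 72  61  48  55  81 141 180 178 179 191 177 160 177 191 179 163 180 193
 194 191 173 182 199 175 178 161 102  59  41  62  55  48]
[ 39  43  56  40  36  77 175 188 189 190 192 193 192 191 189 182 182 184
 183 175 174 174 170 167 174 169 170 170 172 180 180 168 169 177 178 184
 184 189 196 196 196 193 160  30  29  23  32  46  47  40]
```

Request:
move_arm:
  moves:
    - [0, 0, 0, 0]

```text
clock: 0.22
position: [0.1515, 0.6062, 0.245]
tool_rot: [-3.141, 0.0, 2.897]
force: [0.3, -0.6, -1.0]
grip_width: 0.0857
finger_force: 0.0
```

Request:
move_arm:
  moves:
    - [34, -45, 0, 0.03]
    - [68, -90, 0, 0.06]
    - [102, -135, 0, 0.09]
    - [136, -180, 0, 0.12]
    - [170, -225, 0, 0.15]
    - [204, -270, 0, 0.18]
    - [238, -315, 0, 0.21]
    - [268, -356, 0, 0.25]
    - [271, -406, 0, 0.28]
    - [274, -456, 0, 0.307]
    - [278, -506, 0, 0.307]
    - [281, -556, 0, 0.307]
  gripper: 0.55

```text
clock: 1.72
position: [0.4325, 0.0487, 0.2454]
tool_rot: [3.141, 0.0, -3.079]
force: [0.8, 0.0, 0.5]
grip_width: 0.0471
finger_force: 0.0
```

Request:
move_arm:
  moves:
    - [4, -50, 0, 0]
    - [7, -100, 0, 0]
    - [10, -150, 0, 0]
    - [14, -200, 0, 0]
    - [17, -250, 0, 0]
    - [20, -301, 0, 0]
    - [20, -301, -60, 0]
    - [20, -301, -120, 0]
    - [20, -301, -160, 0]
    - [20, -301, -170, 0]
    - [20, -301, -185, 0]
    - [20, -301, -185, 0]

```text
clock: 3.22
position: [0.4527, -0.2507, 0.0605]
tool_rot: [-3.141, 0.0, -3.079]
force: [0.2, -0.6, -0.5]
grip_width: 0.047
finger_force: 0.0
```

Request:
move_arm:
  moves:
    - [0, 0, 0, 0]
    - [0, 0, 0, 0]
    - [0, 0, 0, 0]
    - [0, 0, 0, 0]
  gripper: 0
  newtons: 40

```text
clock: 3.72
position: [0.453, -0.251, 0.0612]
tool_rot: [-3.141, 0.001, -3.079]
force: [-1.4, 0.1, 9.9]
grip_width: 0.0115
finger_force: 40.3
```

Request:
move_arm:
  moves:
    - [1, -10, 1, 0]
    - [1, -20, 1, 0]
    - [2, -30, 1, 0]
    - [3, -40, 1, 0]
    - [3, -50, 1, 0]
    - [3, -50, 1, 0]

```text
clock: 4.47
position: [0.4565, -0.3012, 0.0614]
tool_rot: [-3.141, 0.002, -3.079]
force: [9.1, -3.5, -15.5]
grip_width: 0.011
finger_force: 39.9
```

Request:
move_arm:
  moves:
    - [0.5, -5, 0, 0]
    - [1, -10, 0, 0]
    - [1, -15, 0, 0]
    - [1, -15, 0, 0]

```text
clock: 4.97
position: [0.4575, -0.3155, 0.0614]
tool_rot: [-3.141, 0.002, -3.079]
force: [6.9, -1.0, -11.7]
grip_width: 0.0111
finger_force: 40.2
```

Request:
move_arm:
  moves:
    - [0, -3, 0, 0]
    - [0.3, -6, 0, 0]
    - [0.5, -9, 0, 0]
    - [0.5, -9, 0, 0]

```text
clock: 5.48
position: [0.4581, -0.3242, 0.0614]
tool_rot: [-3.142, 0.002, -3.078]
force: [6.7, 1.7, -11.7]
grip_width: 0.0114
finger_force: 40.3
```

Run:
```python
from h import *
t=grab_frame('top');s=grab_frame('side')
a=cv2.resize(t[165:295,400:500],None,fx=4.5,fy=4.5,interpolation=cv2.INTER_CUBIC)[:585]
b=cv2.resize(s[330:480,310:500],None,fx=1.8,fy=1.8,interpolation=cv2.INTER_CUBIC)
b=cv2.copyMakeBorder(b,0,585-b.shape[0],0,0,cv2.BORDER_CONSTANT)
cv2.imwrite('pics/j1.png',cv2.hconcat([a,b]))
```

```text
(no output)
```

View pics/j1.png

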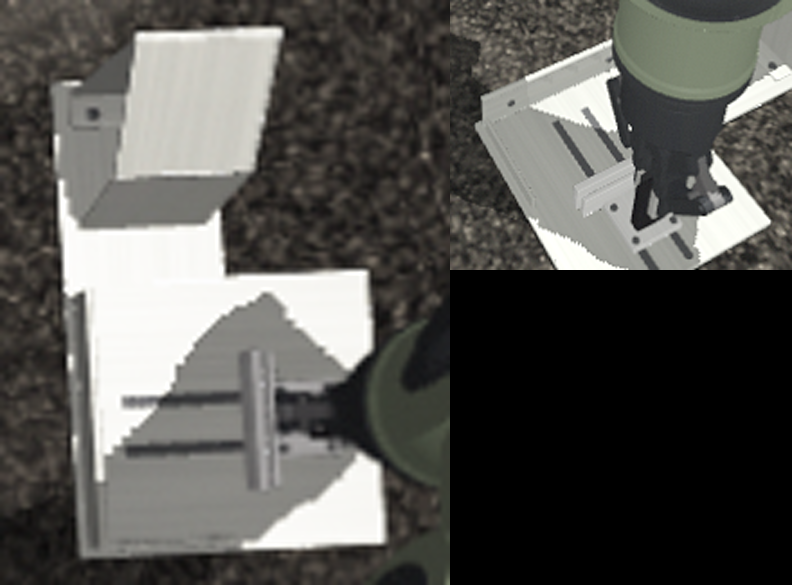

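The picture shows the jaw pulled well back: the pad's face edge is at about (241,410) and the fence's top edge at about (94,410).

Run:
```python
from h import *
T=lambda x,y:np.array([(x+.5)/4.5-.5+400,(y+.5)/4.5-.5+165])
for c in (238,242): print(plane('top',T(c,410),.041))
for c in (90,94,98): print(plane('top',T(c,410),.053))
```

```text
[ 0.45989713 -0.26652667  0.041     ]
[ 0.45995409 -0.26913632  0.041     ]
[ 0.45730524 -0.16762433  0.053     ]
[ 0.45736181 -0.17019209  0.053     ]
[ 0.45741838 -0.1727603   0.053     ]
```

Request:
move_arm:
  moves:
    - [0, -2, 0, 0]
    - [0, -4, 0, 0]
    - [0, -4, 0, 0]

```text
clock: 5.95
position: [0.4584, -0.328, 0.0614]
tool_rot: [3.142, 0.002, -3.078]
force: [9.2, 3.3, -11.7]
grip_width: 0.0115
finger_force: 40.2
```

Request:
move_arm:
  moves:
    - [0, -2, 0, 0]
    - [0, -4, 0, 0]
    - [0, -4, 0, 0]

```text
clock: 6.32
position: [0.4586, -0.3319, 0.0614]
tool_rot: [3.142, 0.002, -3.078]
force: [10.4, 3.1, -12.5]
grip_width: 0.0115
finger_force: 40.1
```

Request:
move_arm:
  moves:
    - [0, -2, 0, 0]
    - [0, -4, 0, 0]
    - [0, -4, 0, 0]

```text
clock: 6.7
position: [0.4587, -0.3336, 0.0613]
tool_rot: [3.138, 0.001, -3.076]
force: [9.0, 18.4, -3.2]
grip_width: 0.0112
finger_force: 41.5
```

Request:
move_arm:
  moves:
    - [0, 3, 0, 0]
    - [0, 3, 0, 0]

```text
clock: 6.95
position: [0.4587, -0.3329, 0.0614]
tool_rot: [-3.141, 0.002, -3.078]
force: [11.6, 1.5, -14.6]
grip_width: 0.0115
finger_force: 40.2
```

Request:
move_arm:
  moves:
    - [0, 0, 0, 0]
    - [0, 0, 0, 0]
    - [0, 0, 0, 0]
    - [0, 0, 50, 0]
    - [0, 0, 100, 0]
    - [0, 50, 150, 0]
    - [0, 100, 184, 0]
    - [0, 150, 184, 0]
    - [0, 200, 184, 0]
    - [0, 250, 184, 0]
    - [0, 300, 184, 0]
    - [0, 350, 184, 0]
  gripper: 0.55

```text
clock: 8.45
position: [0.4568, 0.0178, 0.2456]
tool_rot: [-3.142, 0.001, -3.08]
force: [1.2, -0.0, -0.4]
grip_width: 0.0469
finger_force: 0.0
```

Request:
move_arm:
  moves:
    - [0, 50, 0, -0.01]
    - [0, 100, 0, -0.02]
    - [0, 150, 0, -0.03]
    - [2, 200, 0, -0.04]
    - [3, 250, 0, -0.047]
    - [4, 300, 0, -0.047]
    - [4, 300, -50, -0.047]
    - [4, 300, -100, -0.047]
    - [4, 300, -130, -0.047]
    - [4, 300, -155, -0.047]
    - [4, 300, -175, -0.047]
    - [4, 300, -175, -0.047]
  gripper: 1

```text
clock: 9.95
position: [0.4605, 0.3157, 0.0693]
tool_rot: [-3.14, -0.002, -3.127]
force: [0.2, -0.6, -0.4]
grip_width: 0.0856
finger_force: 0.0
```

Run:
```python
from h import *
t=grab_frame('top');s=grab_frame('side')
a=cv2.resize(t[205:295,195:285],None,fx=4,fy=4,interpolation=cv2.INTER_CUBIC)
b=cv2.resize(s[170:260,235:325],None,fx=4,fy=4,interpolation=cv2.INTER_CUBIC)
cv2.imwrite('pics/t1.png',cv2.hconcat([a,b]))
```

```text
(no output)
```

View pics/t1.png

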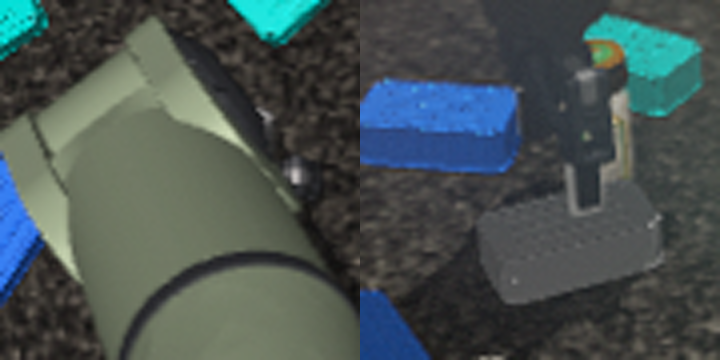

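The side picture shows the open fingers above the tin near its middle, with the jar untouched behind. Descending.

Request:
move_arm:
  moves:
    - [0, 0, -15, 0]
    - [0, 0, -30, 0]
    - [0, 0, -40, 0]
    - [0, 0, -47, 0]
    - [0, 0, -47, 0]

```text
clock: 10.68
position: [0.4608, 0.3162, 0.0228]
tool_rot: [-3.141, -0.001, -3.126]
force: [-0.5, 0.1, -0.7]
grip_width: 0.0855
finger_force: 0.0
```

Request:
move_arm:
  moves:
    - [0, 0, 0, 0]
    - [0, 0, 0, 0]
    - [0, 0, 0, 0]
    - [0, 0, 0, 0]
  gripper: 0
  newtons: 20

```text
clock: 11.18
position: [0.4612, 0.3166, 0.0238]
tool_rot: [3.141, 0.001, -3.126]
force: [-1.2, -1.5, 7.4]
grip_width: 0.0598
finger_force: 21.9
```

Request:
move_arm:
  moves:
    - [0, 0, 20, 0]
    - [0, 0, 60, 0]
    - [0, 0, 110, 0]
    - [0, 0, 160, 0]
    - [0, 0, 210, 0]
    - [0, -30, 237, 0]
    - [13, -75, 237, 0.01]
    - [26, -120, 237, 0.02]
    - [39, -165, 237, 0.03]
    - [52, -210, 237, 0.04]
    - [65, -255, 237, 0.047]
    - [78, -300, 237, 0.047]

```text
clock: 12.68
position: [0.5391, 0.0148, 0.2604]
tool_rot: [3.142, 0.0, -3.079]
force: [0.7, 0.6, -1.8]
grip_width: 0.0598
finger_force: 23.3
```

Request:
move_arm:
  moves:
    - [13, -45, 0, 0]
    - [26, -90, 0, 0]
    - [38, -130, 0, 0]
    - [50, -170, 0, 0]
    - [57, -200, 0, 0]
    - [63, -220, 0, 0]
    - [63, -227, 0, 0]
    - [63, -227, -20, 0]
    - [63, -227, -40, 0]
    - [63, -227, -40, 0]
    - [63, -227, -40, 0]

```text
clock: 14.05
position: [0.6024, -0.2101, 0.2212]
tool_rot: [-3.142, 0.001, -3.079]
force: [-0.4, -0.2, -2.0]
grip_width: 0.06
finger_force: 23.2
```

Run:
```python
from h import *
t=grab_frame('top');s=grab_frame('side')
a=cv2.resize(t[165:295,400:500],None,fx=4,fy=4,interpolation=cv2.INTER_CUBIC)
b=cv2.resize(s[255:385,400:530],None,fx=3,fy=4*520/520*3/4,interpolation=cv2.INTER_CUBIC)
b=cv2.copyMakeBorder(b,0,520-b.shape[0],0,0,cv2.BORDER_CONSTANT)
cv2.imwrite('pics/r1.png',cv2.hconcat([a,b]))
```

```text
(no output)
```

View pics/r1.png

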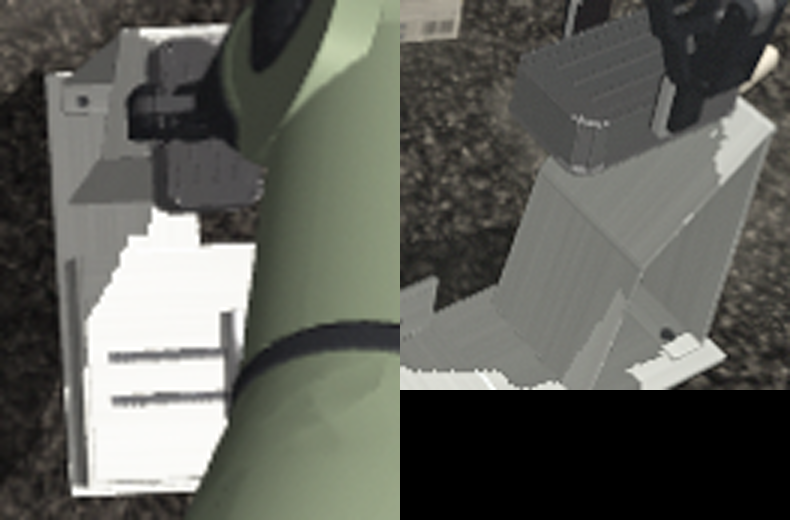

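The tin is held level over the ramp. Its near end spans about (153–266,208) in the top crop.

Run:
```python
from h import *
T=lambda x,y:np.array([(x+.5)/4-.5+400,(y+.5)/4-.5+165])
for p in [(153,190),(266,185),(210,210)]: print(plane('top',T(*p),.232))
for p in [(163,45)]: print(plane('top',T(*p),.232))
```

```text
[ 0.56029086 -0.17226977  0.232     ]
[ 0.56529718 -0.24392208  0.232     ]
[ 0.54860895 -0.20838232  0.232     ]
[ 0.65239059 -0.1783062   0.232     ]
```

Request:
move_arm:
  moves:
    - [0, 0, -4, 0]
    - [0, 0, -8, 0]
    - [0, 0, -12, 0]
    - [0, 0, -16, 0]
    - [0, 0, -20, 0]
    - [0, 0, -20, 0]

```text
clock: 14.9
position: [0.6013, -0.2108, 0.2]
tool_rot: [3.141, -0.001, -3.08]
force: [-4.8, 0.0, 1.6]
grip_width: 0.0601
finger_force: 24.0
```

Request:
move_arm:
  moves:
    - [0, 0, -4, 0]
    - [0, 0, -8, 0]
    - [0, 0, -12, 0]
    - [0, 0, -16, 0]
    - [0, 0, -20, 0]
    - [0, 0, -24, 0]
    - [0, 0, -28, 0]
    - [0, 0, -30, 0]

```text
clock: 15.9
position: [0.6013, -0.2108, 0.17]
tool_rot: [3.141, -0.001, -3.08]
force: [-6.6, 0.7, 5.1]
grip_width: 0.0598
finger_force: 29.1
```

Request:
move_arm:
  moves:
    - [0, 0, -3, 0]
    - [0, 0, -6, 0]
    - [0, 0, -9, 0]
    - [0, 0, -9, 0]

```text
clock: 16.4
position: [0.602, -0.2107, 0.1611]
tool_rot: [-3.141, 0.0, -3.079]
force: [-1.5, -0.2, 0.8]
grip_width: 0.06
finger_force: 30.6
```

Request:
move_arm:
  moves:
    - [0, 0, -2, 0]
    - [0, 0, -4, 0]
    - [0, 0, -4, 0]

```text
clock: 16.77
position: [0.602, -0.2107, 0.1572]
tool_rot: [-3.141, 0.0, -3.079]
force: [-1.4, 0.7, 2.8]
grip_width: 0.06
finger_force: 31.6
```

Run:
```python
from h import *
s=grab_frame('side')
cv2.imwrite('pics/r2.png',cv2.resize(s[255:385,400:530],None,fx=4,fy=4,interpolation=cv2.INTER_CUBIC))
```

```text
(no output)
```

View pics/r2.png

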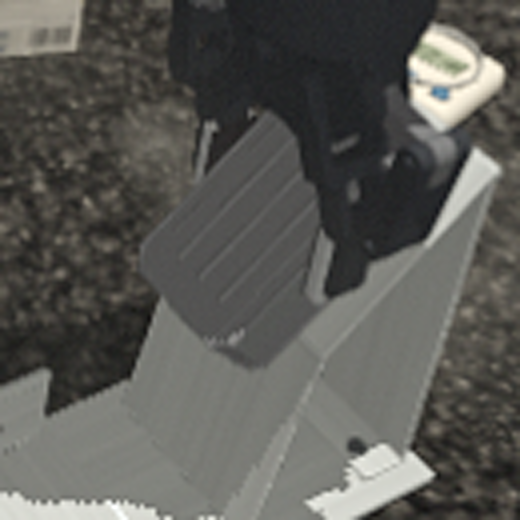

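The tin has pivoted to lie along the ramp, with its lower end a little past the lip. I'll press slightly to seat it.

Request:
move_arm:
  moves:
    - [0, 0, -2, 0]
    - [0, 0, -3, 0]
    - [0, 0, -3, 0]

```text
clock: 17.2
position: [0.6021, -0.2107, 0.1543]
tool_rot: [-3.142, 0.0, -3.08]
force: [-2.1, -0.1, 4.5]
grip_width: 0.0601
finger_force: 32.5
```

Request:
move_arm:
  moves:
    - [0, 0, -1, 0]
    - [0, 0, -2, 0]
    - [0, 0, -2, 0]

```text
clock: 17.58
position: [0.6021, -0.2107, 0.1538]
tool_rot: [-3.142, 0.001, -3.079]
force: [-10.6, 3.0, 25.7]
grip_width: 0.0599
finger_force: 35.3
```

Seated (force jumped). I'll ease 1.5 mm and release.

Request:
move_arm:
  moves:
    - [0, 0, 1.5, 0]
    - [0, 0, 1.5, 0]

```text
clock: 17.82
position: [0.6021, -0.2107, 0.1539]
tool_rot: [-3.142, 0.0, -3.079]
force: [-3.9, -0.3, 8.3]
grip_width: 0.06
finger_force: 33.2
```

Request:
move_arm:
  moves:
    - [0, 0, 1.5, 0]
    - [0, 0, 1.5, 0]
    - [0, 0, 1.5, 0]
    - [0, 0, 1.5, 0]
    - [0, 0, 1.5, 0]
    - [0, 0, 1.5, 0]
    - [0, 0, 1.5, 0]
    - [0, 0, 1.5, 0]
  gripper: 1

```text
clock: 18.82
position: [0.602, -0.2106, 0.1553]
tool_rot: [-3.142, 0.0, -3.079]
force: [0.9, -0.5, -0.3]
grip_width: 0.0854
finger_force: 0.0
```

Request:
move_arm:
  moves:
    - [0, 0, 40, 0]
    - [0, 0, 90, 0]
    - [0, 45, 90, 0]
    - [0, 90, 90, 0]
    - [0, 135, 90, 0]
    - [0, 180, 90, 0]
    - [0, 180, 90, 0]
  gripper: 0.55

```text
clock: 19.7
position: [0.6021, -0.0266, 0.2453]
tool_rot: [3.14, 0.0, -3.074]
force: [-0.2, -0.5, -0.1]
grip_width: 0.047
finger_force: 0.0
```

Run:
```python
from h import *
t=grab_frame('top');s=grab_frame('side')
a=cv2.resize(t[165:295,400:500],None,fx=3.8,fy=3.8,interpolation=cv2.INTER_CUBIC)
b=cv2.resize(s[270:480,310:530],None,fx=1.8,fy=1.8,interpolation=cv2.INTER_CUBIC)
b=cv2.copyMakeBorder(b,0,a.shape[0]-b.shape[0],0,0,cv2.BORDER_CONSTANT)
cv2.imwrite('pics/f1.png',cv2.hconcat([a,b]))
```

View pics/f1.png

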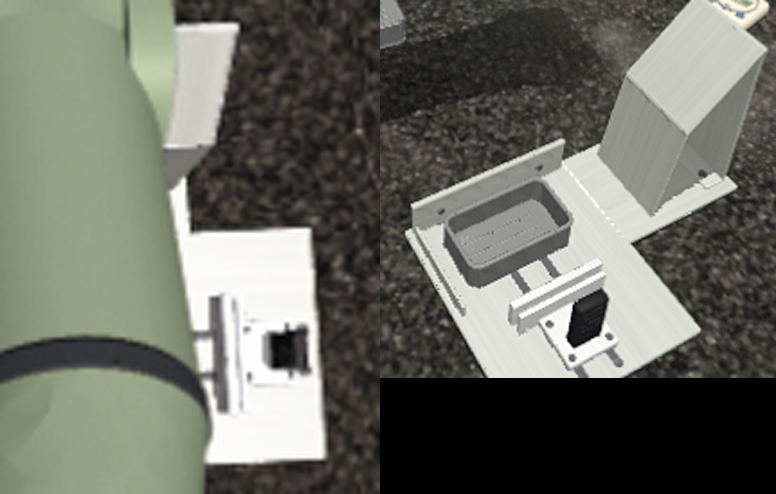

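The tin lies open side up, flat on the bed between fence and jaw, almost square. Next is the jaw.

Request:
move_arm:
  moves:
    - [-20, -42, 0, 0]
    - [-40, -84, 0, 0]
    - [-60, -126, 0, 0]
    - [-80, -168, 0, 0]
    - [-100, -210, 0, 0]
    - [-120, -252, 0, 0]
    - [-138, -288, 0, 0]
    - [-145, -302, 0, 0]
    - [-145, -302, -60, 0]
    - [-145, -302, -120, 0]
    - [-145, -302, -165, 0]
    - [-145, -302, -182, 0]

```text
clock: 21.3
position: [0.456, -0.3322, 0.0612]
tool_rot: [3.14, -0.003, -3.08]
force: [-0.2, -0.4, 1.5]
grip_width: 0.047
finger_force: 0.0
```

Request:
move_arm:
  moves:
    - [0, 0, 0, 0]
    - [0, 0, 0, 0]
    - [0, 0, 0, 0]
    - [0, 0, 0, 0]
  gripper: 0
  newtons: 40

```text
clock: 21.8
position: [0.4578, -0.3332, 0.065]
tool_rot: [-3.14, 0.002, -3.079]
force: [-1.9, -0.3, 9.7]
grip_width: 0.0113
finger_force: 41.1
```

Request:
move_arm:
  moves:
    - [-0.3, 5, 0, 0]
    - [-0.6, 10, 0, 0]
    - [-0.9, 15, 0, 0]
    - [-1.2, 20, 0, 0]
    - [-1.5, 25, 0, 0]
    - [-1.8, 30, 0, 0]
    - [-2.1, 35, 0, 0]
    - [-2.4, 40, 0, 0]
    - [-2.4, 40, 0, 0]

```text
clock: 22.92
position: [0.4549, -0.2932, 0.065]
tool_rot: [-3.14, 0.002, -3.079]
force: [-5.5, 0.1, 13.2]
grip_width: 0.0113
finger_force: 41.8
```

Request:
move_arm:
  moves:
    - [0, 2, 0, 0]
    - [-0.3, 4, 0, 0]
    - [-0.5, 6, 0, 0]
    - [-0.5, 8, 0, 0]
    - [-0.5, 8, 0, 0]

```text
clock: 23.55
position: [0.4544, -0.2858, 0.065]
tool_rot: [-3.14, 0.002, -3.08]
force: [-5.5, -3.1, 13.0]
grip_width: 0.0113
finger_force: 41.6
```

Request:
move_arm:
  moves:
    - [0, 1, 0, 0]
    - [0, 2, 0, 0]
    - [0, 2, 0, 0]
    - [0, 2, 0, 0]

```text
clock: 24.05
position: [0.4543, -0.2839, 0.065]
tool_rot: [-3.14, 0.002, -3.08]
force: [-5.4, -4.1, 12.5]
grip_width: 0.0117
finger_force: 41.7
```

Request:
move_arm:
  moves:
    - [0, 0.5, 0, 0]
    - [0, 1, 0, 0]
    - [0, 1, 0, 0]
    - [0, 1, 0, 0]

```text
clock: 24.55
position: [0.4543, -0.283, 0.065]
tool_rot: [-3.139, 0.002, -3.08]
force: [-5.9, -5.0, 13.2]
grip_width: 0.0112
finger_force: 41.7
```

Request:
move_arm:
  moves:
    - [0, 0.5, 0, 0]
    - [0, 1, 0, 0]
    - [0, 1, 0, 0]
    - [0, 1, 0, 0]

```text
clock: 25.05
position: [0.4542, -0.2822, 0.065]
tool_rot: [-3.139, 0.002, -3.08]
force: [-5.2, -7.1, 12.2]
grip_width: 0.0117
finger_force: 41.6
```

Request:
move_arm:
  moves:
    - [0, 0, 0, 0]
    - [0, 0, 0, 0]
    - [0, 0, 0, 0]
    - [0, 0, 50, 0]
    - [0, 0, 100, 0]
    - [0, 0, 150, 0]
    - [0, 45, 180, 0]
    - [0, 90, 180, 0]
    - [0, 140, 180, 0]
    - [0, 190, 180, 0]
    - [0, 240, 180, 0]
    - [0, 290, 180, 0]
  gripper: 0.55

```text
clock: 26.55
position: [0.4539, 0.0111, 0.2435]
tool_rot: [3.141, 0.0, -3.079]
force: [1.6, 0.3, -0.3]
grip_width: 0.0466
finger_force: 0.0
```

Request:
move_arm:
  moves:
    - [0, 50, 0, 0]
    - [0, 100, 0, 0]
    - [0, 150, 0, 0]
    - [0, 200, 0, 0]
    - [0, 200, 0, 0]
    - [0, 200, 0, 0]

```text
clock: 27.3
position: [0.454, 0.209, 0.2432]
tool_rot: [-3.141, -0.0, -3.079]
force: [-0.4, -1.5, 0.6]
grip_width: 0.0469
finger_force: 0.0
```

Run:
```python
from h import *
np.set_printoptions(linewidth=200)
t=grab_frame('top'); g=t.max(2)
for r in (236,246,256,266,274): print(r,g[r,412:456])
print(g[222:290,430])
for z,c in ((.044,420),): pass
```

```text
236 [ 78  58  96 132 116  89  80 189 231 249 251 251 251 251 251 251 251 251 251 251 250 250 250 251 251 251 250 250 250 250 250 250 250 250 250 250 250 250 250 250 250 250 250 250]
246 [ 36  35  34 215 158  96  86  94 241 198 166 215 221 217 235 201 245 203 243 201 243 220 230 234 190  85  59  50  58 193 253 254 187 254 248 249 249 249 249 248 249 248 249 249]
256 [ 46  49  49  54 122 113  89  85 168 245 168 214 218 198 236 251 240 235 232 244 231 182 161 246 231 113  82  50  53  85 169 255 253 132 255 252 255 255 255 254 164 151  17  16]
266 [ 73  68  63  46 147 136 103  87  81 221 228 186 235 198 245 248 252 221 180 233 234 247 166 233 245 189 115  67  50  52 149 186 254 241 227 254 238 220 252 252 253 253 253 253]
274 [ 48  66  81  79  61 124 122  91  85 123 243 178 235 238 242 247 253 248 244 237 236 220 218 191 231 190 186  82  53  53  86 206 254 252 235 238 251 251 251 251 251 251 251 251]
[251 251 251 251 251 251 250 251 250 251 250 250 252 250 251 251 251 248 250 248 190 182 185 202 243 230 223 244 244 244 244 244 243 233 232 218 211 196 219 214 200 232 189 162 180 204 209 223 192
 198 171 233 244 248 244 200 101 158 221 250 250 251 241 175 247 247 176  57]
```

```bash
python3 -c "
from workcell import bot; print(bot.job_done())"
```

```text
the job is handed in; nothing more can be done
None
```

The long tin slid off the ramp, landed open side up on the bed, and is clamped against the fence at an estimated jaw gap of 60 to 61 mm; the job is handed in. The arm felt no knocks on the way, but I did not re-check the short tin, jar, shaker or carton with a final picture.

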